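Tidy the lounge table: remotes in the drawer, candles on the tray

TASK

Tidy up the table: stand both candle jars upright inside the round brass tray, and lay both remote controls flat, buttons up, in the two lanes of the organiser's open drawer, one per lane, then slide the drawer fully shut. One of the remotes is mostly under the riser shelf, so draw it out by its end, put it down and take it again by the middle to fit the lane. Set the things down gently, never drop them, and leave the tealight, clock and tin where they stand.

Things in the scene. Friction and masses are not known exactly. Their poses are not given: they have to be found in the camera images.
- remote_black: black remote control, a flat bar 170 x 44 x 20 mm, about 0.12 kg, with buttons on its top face. Origin: centre of its underside; x along its length, z up out of the buttons. One of the two remotes (either one) lies in the open; the other is mostly under the riser with about 55 mm of one end sticking out in front
- remote_white: white remote control, a flat bar 170 x 44 x 20 mm, about 0.12 kg, with buttons on its top face. Origin: centre of its underside; x along its length, z up out of the buttons. One of the two remotes (either one) lies in the open; the other is mostly under the riser with about 55 mm of one end sticking out in front
- candle_pink: pink candle jar with a lid, a plain closed cylinder 64 mm in diameter and 80 mm tall, about 0.3 kg, stands in the open. Origin: centre of its underside; z along its axis
- candle_green: green candle jar with a lid, a plain closed cylinder 64 mm in diameter and 80 mm tall, about 0.3 kg, stands in the open. Origin: centre of its underside; z along its axis
- tray: fixed round tray with a mirror floor and a brass mesh rim: 116 mm radius at the rim, which is 3 mm thick and rises to 38 mm above the table; inner floor 6 mm above the table. Origin: centre of its underside on the table. Tray and organiser may change sides
- lane_left (a point): point on the drawer's inner floor (12 mm above the table) at the middle of the left (+y) lane; x along the lane into the organiser, y left, z up. A lane is 186 mm long; its two end parts (60 mm each) are 56 mm wide between blocks 40 mm high: no room there for fingers beside a remote. The middle 66 mm has no blocks
- lane_right (a point): point on the drawer's inner floor (12 mm above the table) at the middle of the right (-y) lane; x along the lane into the organiser, y left, z up. The lanes are 86 mm apart. The open band across the middle (66 mm long, 200 mm wide) takes the fingers, so a remote goes down only when held near its middle. Drawer walls rise 44 mm above the floor
- drawer_handle (a point): middle of the outer face of the brass bar handle (70 mm wide, 14 mm high, 46 mm above the table) on the drawer's front; x points the way the drawer closes (away from the robot): push here to shut it. The bar is fixed 16 mm before the front panel, which is 214 mm wide and reaches 68 mm above the table.
- drawer (a joint): how far the drawer is pushed in, m: 0 fully open, 0.20 fully shut (end stop). Starts at 0 to 0.012, so both lanes lie wholly clear of the organiser. It stays where it is left; about 2.5 N of friction (and about 1 N more at 0.15 m/s)
- organiser: fixed black case of the drawer, 240 mm wide, 82 mm high; origin on the table below where the drawer stands when open; x into the case, whose front face is 112 mm along x from the origin and whose back is at 325 mm. Unlisted, all fixed: coasters and glasses case (up to 40 mm high) within 0.36 m of the base; others over 0.5 m to the sides and behind the riser
- riser: fixed wooden riser shelf, board 170 mm deep (x) and 270 mm wide, its underside 38 mm and its top 50 mm above the table, on side panels 12 mm thick; open at the front; a speaker stands on its rear part (from 85 mm behind the front edge, 135 mm high). Origin: on the table below the middle of the front edge; x points away from the robot, into the riser
- tealight: bystander: amber tealight glass in the tray, 56 mm across, 38 mm high; origin centre of its underside
- clock: bystander: white digital clock, 30 x 54 x 78 mm high, stands before a corner of the riser; origin centre of its underside
- tin: bystander: teal tin with brass lid, 40 x 56 x 52 mm high, stands before the other corner of the riser; origin centre of its underside
There are look-alikes about, which are no part of the job. Of the things that look like the remote_white, the larger one is meant.

How it is judged:
On the way:
1. a remote has been drawn out from under the riser, put down on the table before it and let go (((distance of remote_black from where it was at the start of the episode above 0.03 m and x of remote_black in the frame of riser below -0.005 m and height (world z) of remote_black below 0.006 m and contact force between the fingers and remote_black below 0.05 N and linear speed of remote_black below 0.05 m/s) or (distance of remote_white from where it was at the start of the episode above 0.03 m and x of remote_white in the frame of riser below -0.005 m and height (world z) of remote_white below 0.006 m and contact force between the fingers and remote_white below 0.05 N and linear speed of remote_white below 0.05 m/s))), for 0.1 s.
At the end, for the whole second after the job is handed in: Both candles upright (6 deg) on the tray floor, centres within 88 mm of its centre; each remote flat on the drawer floor, buttons up, in its own lane, within 16 mm of the lane's middle and along it, either end first; drawer shut to 8 mm; all at rest (value of joint drawer above 0.192 m and ((x of remote_black in the frame of lane_left between -0.016 and 0.016 m and y of remote_black in the frame of lane_left between -0.016 and 0.016 m and z of remote_black in the frame of lane_left between -0.008 and 0.008 m) or (x of remote_black in the frame of lane_right between -0.016 and 0.016 m and y of remote_black in the frame of lane_right between -0.016 and 0.016 m and z of remote_black in the frame of lane_right between -0.008 and 0.008 m)) and angle between the x axis of each of remote_black, remote_white and the x axis of lane_left, either way round below 0.2 rad and angle between each of remote_black, remote_white's own z axis and vertical below 0.12 rad and linear speed of each of remote_black, remote_white, candle_pink, candle_green below 0.03 m/s and ((x of remote_white in the frame of lane_left between -0.016 and 0.016 m and y of remote_white in the frame of lane_left between -0.016 and 0.016 m and z of remote_white in the frame of lane_left between -0.008 and 0.008 m) or (x of remote_white in the frame of lane_right between -0.016 and 0.016 m and y of remote_white in the frame of lane_right between -0.016 and 0.016 m and z of remote_white in the frame of lane_right between -0.008 and 0.008 m)) and horizontal distance between each of candle_pink, candle_green and tray below 0.088 m and z of each of candle_pink, candle_green in the frame of tray below 0.014 m and angle between each of candle_pink, candle_green's own z axis and vertical below 0.1 rad); the robot touches nothing.
It fails at once if a bystander (tealight, clock or tin) is pushed or knocked more than 30 mm from where it stood (distance of any of tealight, clock, tin from where it was at the start of the episode above 0.03 m).
It fails at once if a remote is dropped or thrown (over 0.6 m/s with no finger on it: a fall of 18 mm) ((contact force between the fingers and remote_black below 0.05 N and linear speed of remote_black above 0.6 m/s) or (contact force between the fingers and remote_white below 0.05 N and linear speed of remote_white above 0.6 m/s)).
It fails at once if a candle is dropped or thrown (over 0.6 m/s with no finger on it: a fall of 18 mm) ((contact force between the fingers and candle_pink below 0.05 N and linear speed of candle_pink above 0.6 m/s) or (contact force between the fingers and candle_green below 0.05 N and linear speed of candle_green above 0.6 m/s)).
It also fails if it takes over 72 s, if anything falls off the work surface, if the arm or the gripper's body presses on something with over 40 N, if the wrist force passes 120 N, or if a joint passes its speed limit or range.

ROBOT

A 6-joint arm with a two-finger parallel gripper is mounted at the origin on the work surface. World frame = base frame: x ahead of the robot, y to its left, z up, the work surface at z = 0. Lengths are in m, angles in rad, forces in N, time in s.
With the tool pointing down it reaches from about 0.25 to 0.775 m from the base axis. Payload 4 kg.
Tool frame: the origin (TCP) lies between the finger pads; the fingertips stand 11 mm ahead of it and the grasp point (between the pads) lies 8 mm behind it (robot.tip_extent is the z of the fingertips in the tool frame, in m); z points along the fingers, y is the line along which they close (so a half turn about z gives the same grasp; the last joint's range is limited). The gripper opens to 94 mm and grips with 3 to 60 N. Pads are 16 mm wide; open, the fingers measure 119 mm over their backs; the gripper's body (75 mm by 177 mm) begins 78 mm behind the grasp point.
Start: joints at [-1.243, 0.087, 1.371, -0, 1.684, -0.103], TCP at [0.23, -0.5, 0.217] pointing down, gripper open.
Joint ranges: [-3.1, 3.1], [-0.76, 2.03], [0.27, 2.55], [-1.08, 4.22], [0.17, 2.65], [-2.57, 2.57]. Speed limits (rad/s): [2.79, 2.79, 3.14, 3.14, 3.14, 3.14].

INTERFACE

Orientations are given as [roll, pitch, yaw] about the fixed x, y, z axes, in that order (R = Rz(yaw) Ry(pitch) Rx(roll)).
In Python, from bench import robot, imaging gives the robot as it stands.
- The arm moves only by the shell command python3 -m pendant 'ROWS'. ROWS is JSON, a list of rows, each a list of 7 numbers: the shift along the world's x, y, z in cm, then the turn, a rotation vector about the world's x, y, z in degrees, then the opening, from 0 (shut) to 1 (fully open). In form: [[dx, dy, dz, ax, ay, az, jaw], ...]. A call has 1 to 8 rows; each row shifts and turns the commanded pose from where the row before left it; what a row does not reach is not made up. A row lasts 1/10 s, in which the tool goes at most 50 mm and 8.59 degrees, less where a joint would pass 70% of its speed; a pose out of reach is approached as far as the arm can. A call is refused whole if a number of a shift passes 5 or a number of a turn 8.59, either way. A call with a gripper value outside its range is refused whole. The fingers move at their own pace and stop on an object; the grip force is fixed at half the most. Time passes only in rows, so rows that do not move let the fingers close. It gives the time, the measured TCP pose, the force, the opening and the grip force at its end, in the units of the state.
- robot.get_obs(): the state, without advancing time (a new reading comes with each control period).
- imaging.snapshot(name): name is "scene" or "top" or "wrist"; returns the picture (420x560x3 uint8, red, green, blue); there is no depth.
- imaging.camera_params(name): a dict with "camera_matrix" (3x3 intrinsics, pixels), "k1" (the pictures are not rectified: a ray, as slopes to the right and down, at radius r is drawn at 1 + k1 r^2 times it, then the intrinsics apply), "R" (3x3) and "t" (3): a world point X has camera coordinates R X + t. Camera axes: x right, y down, z forward; pixel columns grow to the right and rows downward; lengths in m; the calibration is good to about 2 mm. A picture is of the moment at which its call begins: read the wrist's pose just before it. camera_params takes no time and is no camera call; for the wrist camera it gives the pose at the moment of the call.
- robot.close_job(): hands the job in; it is judged then, once.
The state is a dict: "time": time; "joint_positions": joint angles; "qvel": joint speeds; "joint_torque": joint torques, N m; "tool_pos": TCP position; "ee_rot": TCP orientation; "wrist_force": force on the tool from outside, world axes, zero at the start; "wrist_torque": the same for the moment, N m; "width": finger opening in m; "finger_force": force on a finger pad.
Only numpy, scipy, OpenCV 4.12 (cv2) and the standard library are available. Lean on these libraries where they do the work, as an engineer would, in place of code of your own. Each camera call takes 0.05 s, during which the arm holds its last target. There are 200 camera calls.

## Working session

There is one attempt and no reset: what is moved stays moved. The work goes in short steps, Python scripts to look and compute and a shell command to move; the robot and the scene stay as the last step left them, time stands still between calls to the robot, and variables do not carry over. Pictures are saved under pics/ and viewed, at most 13 in all, crops included, and the job is handed in when it is done.

```bash
ls; mkdir -p pics; python3 - <<'E'
from bench import robot, imaging
import cv2
print(robot.get_obs())
for n in("scene","top"):
    im=imaging.snapshot(n); cv2.imwrite(f"pics/{n}0.png",im[:,:,::-1]); p=imaging.camera_params(n); print(n,p)
E
```

```text
pics
{'time': 0.0, 'joint_positions': array([-1.24310481e+00,  8.79448080e-02,  1.37225073e+00, -4.79726348e-06,
        1.68358262e+00, -1.03097547e-01]), 'qvel': array([-0.00061576,  0.00012605,  0.00116172, -0.00078863, -0.00035697,
       -0.00137614]), 'joint_torque': array([ 1.28689171e-03, -3.40176880e+01, -3.02427900e+01,  7.19341985e-02,
        3.30341526e-02, -1.67394232e-04]), 'tool_pos': array([ 0.22949992, -0.49925506,  0.21531151]), 'ee_rot': array([-3.13941827e+00, -2.20178189e-04,  4.30788293e-01]), 'wrist_force': array([ 0.38891788,  0.31204465, -0.2635074 ]), 'wrist_torque': array([0.02408323, 0.00213589, 0.03009524]), 'finger_force': 0.0, 'width': 0.09398329416924085}
scene {'camera_matrix': array([[383.5211802 ,   0.        , 277.6464228 ],
       [  0.        , 383.5211802 , 218.81956575],
       [  0.        ,   0.        ,   1.        ]]), 'k1': -0.09105612972797503, 'R': array([[-0.87223306,  0.48908279, -0.00274085],
       [ 0.27024449,  0.47726962, -0.83617081],
       [-0.40764863, -0.73007653, -0.54846227]]), 't': array([ 0.48759552, -0.10038747,  1.11647717])}
top {'camera_matrix': array([[434.04197669,   0.        , 280.38175212],
       [  0.        , 434.04197669, 208.75800528],
       [  0.        ,   0.        ,   1.        ]]), 'k1': -0.09997753639311162, 'R': array([[-0.00443579, -0.99998379, -0.00356844],
       [-0.99833475,  0.00463367, -0.05749998],
       [ 0.05751559,  0.00330744, -0.99833913]]), 't': array([-0.00146485,  0.57534877,  1.09529168])}
```

View pics/top0.png

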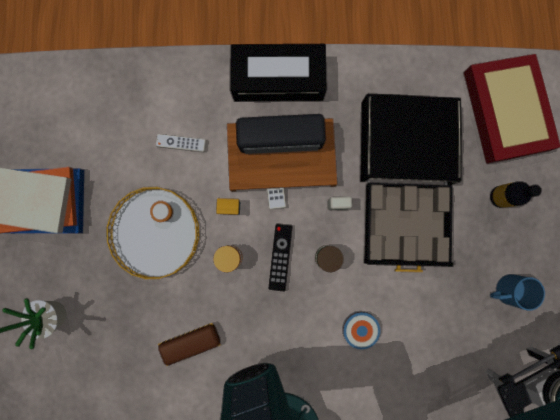

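View pics/scene0.png

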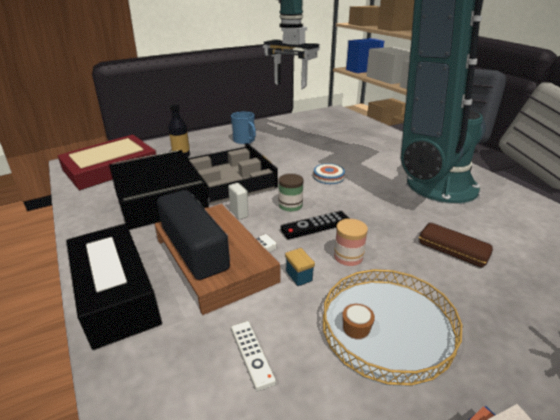

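Top view: tray at (155,233) with the tealight at (162,211). The pink jar's lid is at (227,258), the green jar at (330,258), and the black remote lies open at (281,257). The white remote's end shows under the riser at (277,198), with the tin at (228,206) and the clock at (340,203). The drawer is at (410,225), and the small white look-alike at (181,143). I'll enlarge the working area.

```bash
cat > h.py <<'E'
from bench import robot, imaging
import numpy as np, cv2
def ray(p,uv):
    K=np.array(p["camera_matrix"]);k=p["k1"]
    uv=np.atleast_2d(np.float64(uv))
    n=cv2.undistortPoints(uv[:,None],K,np.array([k,0,0,0.]))[:,0]
    R=np.array(p["R"]);t=np.array(p["t"])
    return -R.T@t, np.c_[n,np.ones(len(n))]@R
def pt(p,uv,z):
    o,d=ray(p,uv); return (o+d*((z-o[2])/d[:,2])[:,None])
E
python3 - <<'E'
from h import *
im=cv2.imread("pics/top0.png")
cv2.imwrite("pics/c1.png",cv2.resize(im[175:285,205:365],None,fx=5,fy=5,interpolation=cv2.INTER_CUBIC))
cv2.imwrite("pics/c2.png",cv2.resize(im[165:285,355:465],None,fx=5,fy=5,interpolation=cv2.INTER_CUBIC))
E
```

```text
(no output)
```

View pics/c1.png

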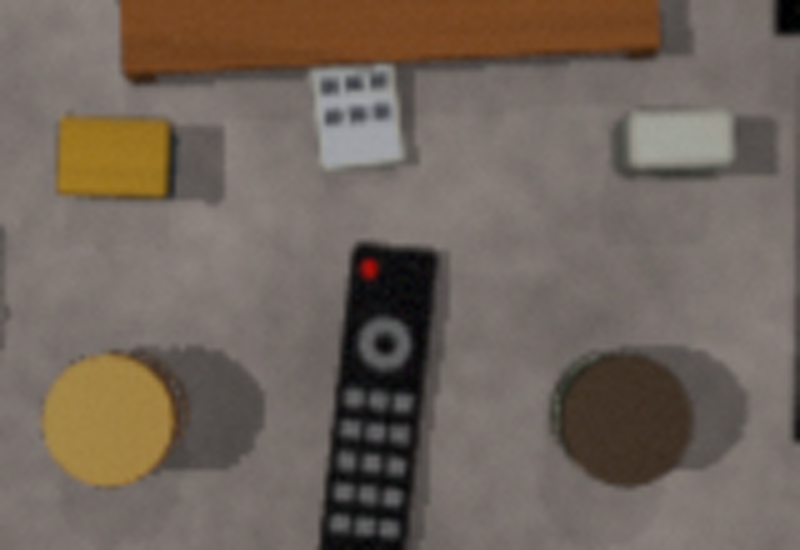

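View pics/c2.png

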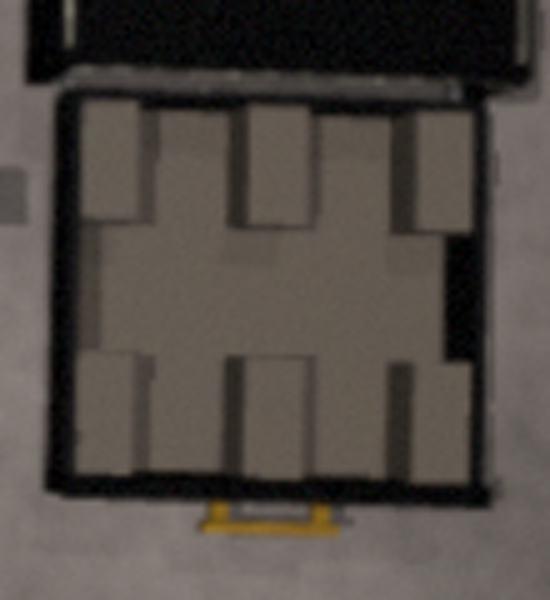

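c1: the white remote's end has top corners at crop (322,170) and (403,160), with the tin at (113,155), the clock at (680,138) and the jar lids at (108,419) and (626,419). c2: the drawer's middle blocks span crop (243..312, 105..228 and 355..480), and the handle is at (270,527).

```bash
python3 - <<'E'
from h import *
np.set_printoptions(precision=4,suppress=True)
p=imaging.camera_params("top"); im=cv2.imread("pics/top0.png")
c=lambda a,o:(np.array(a,float)+.5)/5-.5+np.array(o)
C1=(205,175);C2=(355,165)
print("white corners",pt(p,c([[322,170],[403,160],[310,68],[395,65]],C1),.02)[:,:2])
print("riser front",pt(p,c([[125,78],[658,52]],C1),.05)[:,:2])
print("lids pink green",pt(p,c([[108,419],[626,419]],C1),.08)[:,:2])
print("tin",pt(p,c([[60,118],[170,120],[57,195],[168,196]],C1),.052)[:,:2])
print("clock",pt(p,c([[628,112],[733,112],[626,166],[733,166]],C1),.078)[:,:2])
print("far blk",pt(p,c([[250,105],[313,107],[247,228],[312,229]],C2),.052)[:,:2])
print("near blk",pt(p,c([[247,355],[310,356],[242,477],[308,480]],C2),.052)[:,:2])
print("outer near",pt(p,c([[80,350],[472,362]],C2),.052)[:,:2],"outer far",pt(p,c([[83,220],[472,233]],C2),.052)[:,:2])
print("handle",pt(p,c([[200,530],[335,532]],C2),.053)[:,:2])
m=(im.max(2)<60).astype(np.uint8); m[:]=m
r=np.zeros_like(m); r[218:296,262:300]=cv2.morphologyEx(m[218:296,262:300],cv2.MORPH_CLOSE,np.ones((7,7)))
cs=max(cv2.findContours(r,0,2)[0],key=cv2.contourArea)
b=cv2.boxPoints(cv2.minAreaRect(cs)); w=pt(p,b,.02)[:,:2]; print("black",w,w.mean(0))
hsv=cv2.cvtColor(im,cv2.COLOR_BGR2HSV)
# tray floor
t=cv2.inRange(im,(150,150,140),(255,255,255)); t[:,:100]=0;t[:,205:]=0;t[:182]=0;t[285:]=0
cs=max(cv2.findContours(t,0,2)[0],key=cv2.contourArea); (e,ax,_)=cv2.fitEllipse(cv2.convexHull(cs)); print("tray floor",pt(p,[e],.006),ax)
g=cv2.inRange(hsv,(15,120,60),(30,255,255)); g[:,:100]=0;g[:,210:]=0;g[:180]=0;g[285:]=0
y,x=np.nonzero(g); (e,ax,_)=cv2.fitEllipse(cv2.convexHull(np.c_[x,y].astype(np.int32)));print("rim",pt(p,[e],.038),ax)
print("tealight",pt(p,[[162,211]],.038))
E
```

```text
white corners [[ 0.5757  0.025 ]
 [ 0.5806 -0.0164]
 [ 0.6281  0.031 ]
 [ 0.6294 -0.0126]]
riser front [[ 0.6204  0.1223]
 [ 0.6322 -0.1438]]
lids pink green [[ 0.4526  0.1267]
 [ 0.4516 -0.1226]]
tin [[0.6004 0.1545]
 [0.5991 0.0996]
 [0.562  0.1559]
 [0.5612 0.1005]]
clock [[ 0.5998 -0.1253]
 [ 0.5996 -0.1764]
 [ 0.5736 -0.124 ]
 [ 0.5733 -0.176 ]]
far blk [[ 0.63   -0.3158]
 [ 0.6289 -0.348 ]
 [ 0.5683 -0.3129]
 [ 0.5676 -0.346 ]]
near blk [[ 0.5049 -0.3117]
 [ 0.5042 -0.3436]
 [ 0.4444 -0.3082]
 [ 0.4425 -0.3416]]
outer near [[ 0.508  -0.2278]
 [ 0.5004 -0.4266]] outer far [[ 0.5726 -0.2302]
 [ 0.5652 -0.4282]]
handle [[ 0.4185 -0.2865]
 [ 0.4166 -0.3546]]
black [[ 0.3712  0.0285]
 [ 0.5382  0.0093]
 [ 0.5331 -0.0346]
 [ 0.3662 -0.0151]] [ 0.4522 -0.003 ]
tray floor [[0.5151 0.3193 0.006 ]] (75.40309143066406, 83.7087173461914)
rim [[0.5152 0.3204 0.038 ]] (91.88311767578125, 92.92772674560547)
tealight [[0.5698 0.2957 0.038 ]]
```

```bash
python3 -m pendant '[[2.2,3.8,0,0,0,-4.1,1],[2.2,3.8,0,0,0,-4.1,1],[2.2,3.8,0,0,0,-4.1,1],[2.2,3.8,0,0,0,-4.1,1],[2.2,3.8,0,0,0,-4.1,1],[2.2,3.8,0,0,0,-4.2,1],[2.2,3.8,0,0,0,0,1],[2.2,3.8,0,0,0,0,1]]'; python3 -m pendant '[[2.3,3.7,0,0,0,0,1],[2.3,3.6,-2,0,0,0,1],[0,0,-2,0,0,0,1],[0,0,0,0,0,0,1]]'
```

```text
time: 0.9
tool_pos: [0.406, -0.194, 0.2161]
ee_rot: [-3.141, 0.0, -0.001]
wrist_force: [1.5, -0.5, 0.5]
width: 0.0939
finger_force: 0.0
time: 1.3
tool_pos: [0.45, -0.1207, 0.1729]
ee_rot: [-3.139, 0.007, 0.003]
wrist_force: [0.5, 0.0, 0.1]
width: 0.094
finger_force: 0.0
```

```bash
python3 -m pendant '[[0.2,-0.2,-4,0,0,0,1],[0,0,-4,0,0,0,1],[0,0,-3,0,0,0,1],[0,0,-1,0,0,0,1],[0,0,0,0,0,0,0],[0,0,0,0,0,0,0],[0,0,0,0,0,0,0],[0,0,0,0,0,0,0]]'
```

```text
time: 2.1
tool_pos: [0.4551, -0.1249, 0.0586]
ee_rot: [3.141, -0.004, -0.001]
wrist_force: [-0.0, 2.8, 1.5]
width: 0.0655
finger_force: 1.3
```

```bash
python3 -m pendant '[[0,0,0,0,0,0,0],[0,0,0,0,0,0,0],[0,0,0.5,0,0,0,0],[0,0,1.5,0,0,0,0],[0,0,3,0,0,0,0],[0,0,4,0,0,0,0],[0.1,2,3,0,0,0,0],[0.3,4,0,0,0,0,0]]'
python3 -m pendant '[[0.3,4.5,0,0,0,0,0],[0.3,4.5,0,0,0,0,0],[0.3,4.5,0,0,0,0,0],[0.3,4.5,0,0,0,0,0],[0.3,4.5,0,0,0,0,0],[0.3,4.5,0,0,0,0,0],[0.3,4,0,0,0,0,0],[0.3,2.5,0,0,0,0,0]]'; python3 -m pendant '[[0,0.4,0,0,0,0,0],[0,0,-1,0,0,0,0],[0,0,0,0,0,0,0]]'
```

```text
time: 2.9
tool_pos: [0.4603, -0.067, 0.1817]
ee_rot: [3.137, -0.009, -0.005]
wrist_force: [1.2, 0.5, -1.8]
width: 0.0634
finger_force: 30.0
time: 3.7
tool_pos: [0.4809, 0.2727, 0.1755]
ee_rot: [3.141, 0.002, 0.002]
wrist_force: [0.6, -0.4, -1.6]
width: 0.0633
finger_force: 30.0
time: 4.0
tool_pos: [0.4806, 0.2726, 0.164]
ee_rot: [3.139, 0.004, -0.001]
wrist_force: [0.7, 0.4, -3.5]
width: 0.0633
finger_force: 30.0
```

```bash
python3 -m pendant '[[0,0,-3,0,0,0,0],[0,0,-4,0,0,0,0],[0,0,-2,0,0,0,0],[0,0,-0.7,0,0,0,0],[0,0,0,0,0,0,0],[0,0,0,0,0,0,0]]';python3 -m pendant '[[0,0,-0.3,0,0,0,0],[0,0,-0.2,0,0,0,0],[0,0,0,0,0,0,0]]'
```

```text
time: 4.6
tool_pos: [0.4828, 0.274, 0.0711]
ee_rot: [-3.141, -0.002, -0.001]
wrist_force: [0.9, -0.0, -2.3]
width: 0.0633
finger_force: 30.0
time: 4.9
tool_pos: [0.4819, 0.2743, 0.0649]
ee_rot: [-3.141, -0.001, -0.0]
wrist_force: [-0.2, 0.0, -2.4]
width: 0.0636
finger_force: 30.0
```

```bash
python3 -m pendant '[[0,0,-0.2,0,0,0,0],[0,0,0,0,0,0,0]]';python3 -m pendant '[[0,0,-0.2,0,0,0,0],[0,0,0,0,0,0,0]]'
```

```text
time: 5.1
tool_pos: [0.482, 0.2744, 0.0645]
ee_rot: [-3.141, -0.001, -0.0]
wrist_force: [-1.4, -1.2, 4.7]
width: 0.0634
finger_force: 30.0
time: 5.3
tool_pos: [0.482, 0.2745, 0.0645]
ee_rot: [-3.141, -0.002, 0.0]
wrist_force: [-5.1, -1.9, 11.8]
width: 0.0632
finger_force: 30.0
```

```bash
python3 -m pendant '[[0,0,0.2,0,0,0,0.8],[0,0,0,0,0,0,0.8],[0,0,0,0,0,0,0.8],[0,0,1,0,0,0,0.8],[0,0,3,0,0,0,0.8],[0,0,4,0,0,0,0.8],[-0.5,-3,3,0,0,0,1],[-0.5,-4,0,0,0,0,1]]';python3 -m pendant '[[-0.5,-4,0,0,0,0,1],[-0.5,-3,0,0,0,0,1],[0,-0.8,-2,0,0,0,1],[0,0,-4,0,0,0,1],[0,0,0,0,0,0,1]]'
```

```text
time: 6.1
tool_pos: [0.4745, 0.2056, 0.1789]
ee_rot: [-3.138, -0.011, 0.003]
wrist_force: [0.2, -0.5, -0.3]
width: 0.088
finger_force: 0.0
time: 6.6
tool_pos: [0.4577, 0.1251, 0.1076]
ee_rot: [3.14, 0.011, -0.001]
wrist_force: [0.2, -0.3, -0.7]
width: 0.0937
finger_force: 0.0
```

```bash
python3 -m pendant '[[-0.3,0.1,-3,0,0,0,1],[0,0,-2,0,0,0,1],[0,0,0,0,0,0,0],[0,0,0,0,0,0,0],[0,0,0,0,0,0,0],[0,0,0,0,0,0,0],[0,0,0,0,0,0,0]]';python3 -m pendant '[[0,0,0.5,0,0,0,0],[0,0,1.5,0,0,0,0],[0,0,3,0,0,0,0],[0,0,4,0,0,0,0],[0.6,2.5,0,0,0,0,0],[1,4,0,0,0,0,0],[1,4,0,0,0,0,0],[1,4,0,0,0,0,0]]'
```

```text
time: 7.3
tool_pos: [0.46, 0.1269, 0.0643]
ee_rot: [3.141, -0.003, -0.0]
wrist_force: [0.3, -1.9, 4.0]
width: 0.0627
finger_force: 30.0
time: 8.1
tool_pos: [0.4941, 0.2735, 0.1516]
ee_rot: [3.141, 0.002, -0.001]
wrist_force: [0.8, -0.3, -4.4]
width: 0.0631
finger_force: 30.0
```

```bash
python3 -m pendant '[[0,0,3,0,0,0,0],[0.7,3,0.5,0,0,0,0],[0.7,3.5,0,0,0,0,0],[0.6,3.5,0,0,0,0,0],[0,0,0,0,0,0,0],[0,0,0,0,0,0,0]]'; python3 - <<'E'
from h import *
a=imaging.snapshot("top"); cv2.imwrite("pics/t2.png",cv2.resize(a[160:290,90:300],None,fx=3,fy=3)[:,:,::-1])
E
```

```text
time: 8.7
tool_pos: [0.5137, 0.3725, 0.1855]
ee_rot: [3.139, 0.003, 0.001]
wrist_force: [-1.0, -0.6, -4.9]
width: 0.0632
finger_force: 30.0
```

View pics/t2.png

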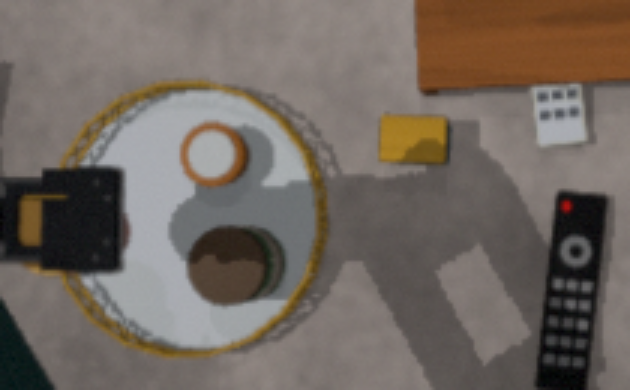

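The green jar stands upright in the tray with its lid at crop (228,265), clear of the tealight at (213,155). The pink jar hangs under the gripper at (100,220), clear of both.

```bash
python3 -m pendant '[[0,0,-3,0,0,0,0],[0,0,-4,0,0,0,0],[0,0,-3,0,0,0,0],[0,0,-0.9,0,0,0,0],[0,0,0,0,0,0,0],[0,0,0,0,0,0,0]]';python3 -m pendant '[[0,0,-0.2,0,0,0,0],[0,0,0,0,0,0,0]]';python3 -m pendant '[[0,0,-0.2,0,0,0,0],[0,0,0,0,0,0,0]]'
```

```text
time: 9.35
tool_pos: [0.5158, 0.3723, 0.0806]
ee_rot: [-3.14, -0.003, -0.001]
wrist_force: [-0.6, 0.5, -2.9]
width: 0.0631
finger_force: 30.0
time: 9.55
tool_pos: [0.5157, 0.3727, 0.0786]
ee_rot: [-3.14, -0.003, -0.0]
wrist_force: [0.2, 0.0, -4.1]
width: 0.0628
finger_force: 30.0
time: 9.75
tool_pos: [0.5147, 0.3723, 0.0747]
ee_rot: [-3.141, -0.0, -0.0]
wrist_force: [-0.0, -0.0, -4.9]
width: 0.0628
finger_force: 30.0
```

```bash
python3 -m pendant '[[0,0,-0.3,0,0,0,0],[0,0,0,0,0,0,0]]';python3 -m pendant '[[0,0,-0.2,0,0,0,0],[0,0,0,0,0,0,0]]'
```

```text
time: 9.95
tool_pos: [0.5143, 0.3721, 0.0708]
ee_rot: [3.141, 0.001, -0.0]
wrist_force: [-0.1, -0.1, -3.3]
width: 0.0629
finger_force: 30.0
time: 10.15
tool_pos: [0.5146, 0.3722, 0.0704]
ee_rot: [3.142, -0.0, -0.0]
wrist_force: [-3.1, -1.6, 0.8]
width: 0.0628
finger_force: 30.0
```

```bash
python3 -m pendant '[[0,0,0,0,0,0,0.8],[0,0,0,0,0,0,0.8],[0,0,0,0,0,0,0.8],[0,0,1,0,0,0,0.8],[0,0,3,0,0,0,0.8],[0,0,4,0,0,0,0.8],[0,0,3,0,0,0,0.8],[-0.6,-4,0,0,0,0,0.8]]';python3 -m pendant '[[-0.6,-4,0,0,0,0,0.8],[-0.8,-4.5,0,0,0,0,0.8],[-0.8,-4.5,0,0,0,-1.5,0.8],[-0.8,-4.5,0,0,0,-2,0.8],[-0.8,-4.5,0,0,0,-2,0.8],[-0.8,-4.5,-1,0,0,-1,0.8],[-0.8,-4,-3,0,0,0,0.8],[-0.3,-2.8,-3,0,0,0,0.8]]';python3 -m pendant '[[0,0,-3,0,0,0,0.8],[0,0,0,0,0,0,0.8],[0,0,0,0,0,0,0.8]]'
```

```text
time: 10.95
tool_pos: [0.5116, 0.3365, 0.1867]
ee_rot: [-3.134, -0.012, 0.004]
wrist_force: [0.4, -0.0, 0.3]
width: 0.0749
finger_force: 0.0
time: 11.75
tool_pos: [0.4523, -0.0026, 0.1113]
ee_rot: [3.141, -0.005, -0.115]
wrist_force: [0.0, 0.7, -0.1]
width: 0.0754
finger_force: 0.0
time: 12.05
tool_pos: [0.4521, -0.0002, 0.0808]
ee_rot: [-3.141, -0.0, -0.114]
wrist_force: [0.1, -0.7, -0.3]
width: 0.0754
finger_force: 0.0
```

```bash
python3 -m pendant '[[0,-0.2,-3,0,0,0,0.8],[0,0,-2.5,0,0,0,0.8],[0,0,-1,0,0,0,0.8],[0,0,0,0,0,0,0.8],[0,0,0,0,0,0,0],[0,0,0,0,0,0,0],[0,0,0,0,0,0,0],[0,0,0,0,0,0,0]]'; python3 -m pendant '[[0,0,0,0,0,0,0],[0,0,0,0,0,0,0]]'
```

```text
time: 12.85
tool_pos: [0.4524, -0.0023, 0.0158]
ee_rot: [3.141, -0.002, -0.114]
wrist_force: [1.0, 0.3, -0.0]
width: 0.0464
finger_force: 0.0
time: 13.05
tool_pos: [0.4523, -0.0024, 0.0156]
ee_rot: [3.141, -0.001, -0.114]
wrist_force: [-1.0, 0.5, 3.1]
width: 0.0439
finger_force: 30.0
```

```bash
python3 -m pendant '[[0,0,1,0,0,0,0],[0,0,3,0,0,0,0],[0,0,4.5,0,0,0,0],[0,-2,4,0,0,0,0],[0.6,-4,0,0,0,1,0],[1,-4.5,0,0,0,1,0],[1,-4.5,0,0,0,1.3,0],[1,-4.5,0,0,0,1,0]]'; python3 -m pendant '[[1,-4.5,0,0,0,0,0],[1,-4.5,0,0,0,0,0],[1,-4.5,0,0,0,0,0],[1,-3.5,0,0,0,0,0],[0.6,-0.4,0,0,0,0,0],[0,0,-3,0,0,0,0],[0,0,-1,0,0,0,0],[0,0,0,0,0,0,0]]'; python3 - <<'E'
from h import *
a=imaging.snapshot("top"); cv2.imwrite("pics/t3.png",cv2.resize(a[150:290,350:470],None,fx=4,fy=4)[:,:,::-1])
a=imaging.snapshot("wrist"); cv2.imwrite("pics/w3.png",a[:,:,::-1]); print(robot.get_obs()['tool_pos'],robot.get_obs()['ee_rot'])
E
```

```text
time: 13.85
tool_pos: [0.4877, -0.1988, 0.1402]
ee_rot: [-3.141, -0.0, -0.038]
wrist_force: [1.0, 0.4, -2.2]
width: 0.044
finger_force: 30.0
time: 14.65
tool_pos: [0.5322, -0.3691, 0.0968]
ee_rot: [-3.137, 0.005, -0.038]
wrist_force: [-0.3, -0.1, -1.0]
width: 0.0438
finger_force: 30.0
[ 0.53381928 -0.37041217  0.10022206] [-3.14129665e+00  2.92931457e-04 -3.77925765e-02]
```

View pics/w3.png

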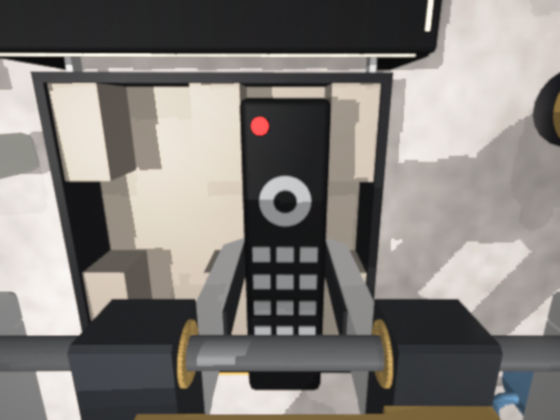

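The wrist view shows the remote held by its middle over the right lane, with its far edge at (244..329,100). The middle block's left edge is at x=190 and the right block's left edge at x=331. I'll check this with numbers.

```bash
python3 - <<'E'
from h import *
np.set_printoptions(precision=4,suppress=True)
p=imaging.camera_params("wrist")
print("remote far/near corners",pt(p,[[244,100],[329,100],[252,388],[320,388]],.1045)[:,:2])
print("blocks: mid-left far, mid-left near, right-left far",pt(p,[[190,86],[189,178],[331,86],[331,181]],.052)[:,:2])
print(robot.get_obs()['tool_pos'])
E
```

```text
remote far/near corners [[ 0.619  -0.3538]
 [ 0.6175 -0.3933]
 [ 0.4542 -0.347 ]
 [ 0.4527 -0.3877]]
blocks: mid-left far, mid-left near, right-left far [[ 0.6297 -0.3157]
 [ 0.5732 -0.3084]
 [ 0.6266 -0.4012]
 [ 0.5677 -0.4013]]
[ 0.5338 -0.3704  0.1002]
```

```bash
python3 -m pendant '[[0,-0.1,-2,0,0,0,0],[0,0,-2,0,0,0,0],[0,0,-1.5,0,0,0,0],[0,0,-1,0,0,0,0],[0,0,0,0,0,0,0],[0,0,0,0,0,0,0]]';python3 -m pendant '[[0,0,-0.3,0,0,0,0],[0,0,0,0,0,0,0]]';python3 -m pendant '[[0,0,-0.3,0,0,0,0],[0,0,0,0,0,0,0]]'
```

```text
time: 15.35
tool_pos: [0.5341, -0.3725, 0.0356]
ee_rot: [3.141, -0.001, -0.039]
wrist_force: [0.5, 0.5, -0.8]
width: 0.0438
finger_force: 30.0
time: 15.55
tool_pos: [0.5341, -0.3725, 0.0325]
ee_rot: [3.141, -0.001, -0.039]
wrist_force: [0.0, 0.2, -1.2]
width: 0.0434
finger_force: 30.0
time: 15.75
tool_pos: [0.5336, -0.3722, 0.0286]
ee_rot: [-3.141, 0.0, -0.039]
wrist_force: [0.4, 0.2, -1.9]
width: 0.0435
finger_force: 30.0
```

```bash
python3 -m pendant '[[0,0,-0.2,0,0,0,0],[0,0,0,0,0,0,0]]'; python3 -m pendant '[[0,0,0,0,0,0,0.65],[0,0,0,0,0,0,0.65],[0,0,0,0,0,0,0.65],[0,0,1,0,0,0,0.65],[0,0,3,0,0,0,0.65],[0,0,4,0,0,0,0.65],[0,3,3,0,0,0,0.65],[0,4.5,0,0,0,1,0.65]]'; python3 -m pendant '[[0,4.5,0,0,0,2,0.65],[0,4.5,0,0,0,1,0.65],[0.5,4.5,0,0,0,1,0.65],[0.5,4.5,0,0,0,1,0.65],[0.5,4.5,0,0,0,1,0.65],[0.5,4,0,0,0,1,0.65],[0.5,3,0,0,0,0,0.65],[0,0,0,0,0,0,0.65]]'
```

```text
time: 15.95
tool_pos: [0.534, -0.3724, 0.0276]
ee_rot: [3.141, -0.001, -0.039]
wrist_force: [-1.2, 0.9, 2.4]
width: 0.0435
finger_force: 30.0
time: 16.75
tool_pos: [0.5365, -0.3005, 0.1443]
ee_rot: [3.134, -0.011, -0.024]
wrist_force: [1.0, 0.0, -0.1]
width: 0.061
finger_force: 0.0
time: 17.55
tool_pos: [0.5592, 0.0014, 0.1379]
ee_rot: [-3.141, -0.002, 0.106]
wrist_force: [0.1, -0.2, -0.6]
width: 0.0612
finger_force: 0.0
```

```bash
python3 - <<'E'
from h import *
np.set_printoptions(precision=4,suppress=True)
p=imaging.camera_params("wrist"); a=imaging.snapshot("wrist")[:,:,::-1].copy(); cv2.imwrite("pics/w4.png",a)
hsv=cv2.cvtColor(a,cv2.COLOR_BGR2HSV); print(robot.get_obs()['tool_pos'])
E
```

```text
[ 0.559  -0.0007  0.1377]
```

View pics/w4.png

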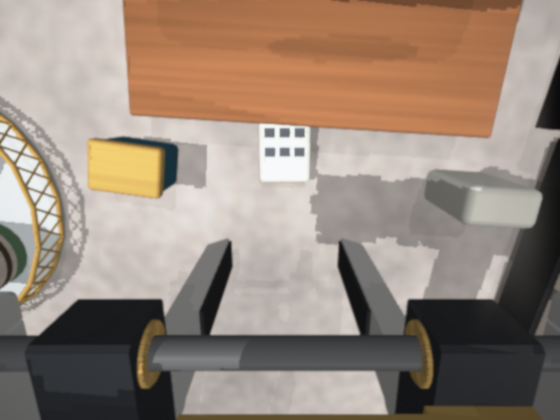

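The white remote's end shows at (261..309, 125..182), directly ahead of the fingers and aligned with the tool. The tin and clock are well to the sides.

```bash
python3 - <<'E'
from h import *
np.set_printoptions(precision=4,suppress=True)
p=imaging.camera_params("wrist")
print(pt(p,[[261,182],[309,182],[259,125],[309,127]],.02)[:,:2], pt(p,[[130,113],[490,136]],.05)[:,:2])
print(robot.get_obs()['ee_rot'])
E
```

```text
[[ 0.5765  0.0224]
 [ 0.5808 -0.019 ]
 [ 0.6242  0.0281]
 [ 0.627  -0.0132]] [[ 0.6244  0.1208]
 [ 0.6357 -0.1461]]
[ 3.141  -0.001   0.1044]
```

```bash
python3 -m pendant '[[2.5,0.3,0,0,0,0,0.65],[1.8,0.2,-2,0,0,0,0.65],[0,0,-4,0,0,0,0.65],[0,0,-3,0,0,0,0.65],[0,0,0,0,0,0,0.65],[0,0,0,0,0,0,0.65]]'
```

```text
time: 18.2
tool_pos: [0.6017, 0.0015, 0.0472]
ee_rot: [3.141, 0.001, 0.099]
wrist_force: [-0.1, -0.3, 0.9]
width: 0.0608
finger_force: 0.0
```

```bash
python3 -m pendant '[[0,0.2,-2,0,0,0.5,0.65],[0,0,-1.1,0,0,0,0.65],[0,0,0,0,0,0,0.65],[0,0,0,0,0,0,0],[0,0,0,0,0,0,0],[0,0,0,0,0,0,0],[0,0,0,0,0,0,0]]'
```

```text
time: 18.9
tool_pos: [0.6026, 0.0048, 0.0173]
ee_rot: [3.141, -0.002, 0.11]
wrist_force: [-0.8, 0.6, 4.0]
width: 0.0435
finger_force: 30.0
```

```bash
python3 -m pendant '[[-1,-0.1,0,0,0,0,0],[-2.5,-0.3,0,0,0,0,0],[-3,-0.3,0,0,0,0,0],[-3,-0.3,0,0,0,0,0],[-3,-0.3,0,0,0,0,0],[-3,-0.3,0,0,0,0,0],[-2,-0.2,0,0,0,0,0],[0,0,0,0,0,0,0]]'; python3 -m pendant '[[0,0,-0.1,0,0,0,0],[0,0,0,0,0,0,0]]'
```

```text
time: 19.7
tool_pos: [0.4247, -0.0137, 0.0172]
ee_rot: [3.14, -0.0, 0.109]
wrist_force: [-5.0, -0.8, 8.6]
width: 0.0437
finger_force: 30.0
time: 19.9
tool_pos: [0.4248, -0.0137, 0.0171]
ee_rot: [3.141, 0.004, 0.11]
wrist_force: [-10.0, -0.0, 18.6]
width: 0.044
finger_force: 30.0
```

```bash
python3 -m pendant '[[0,0,0.1,0,0,0,0.65],[0,0,0,0,0,0,0.65],[0,0,0,0,0,0,0.65],[0,0,2,0,0,0,0.65],[0,0,4,0,0,0,0.65],[0,0,4,0,0,0,0.65],[0,0,2,0,0,0,0.65],[0,0,0,0,0,0,0.65]]'; python3 - <<'E'
from h import *
np.set_printoptions(precision=4,suppress=True)
p=imaging.camera_params("wrist"); a=imaging.snapshot("wrist")[:,:,::-1].copy(); cv2.imwrite("pics/w5.png",a); print(robot.get_obs()['tool_pos'])
np.savez("w5.npz",R=p["R"],t=p["t"])
E
```

```text
time: 20.7
tool_pos: [0.4289, -0.0136, 0.139]
ee_rot: [3.14, -0.007, 0.11]
wrist_force: [1.5, -0.3, 0.8]
width: 0.0614
finger_force: 0.0
[ 0.4275 -0.0134  0.1365]
```

View pics/w5.png

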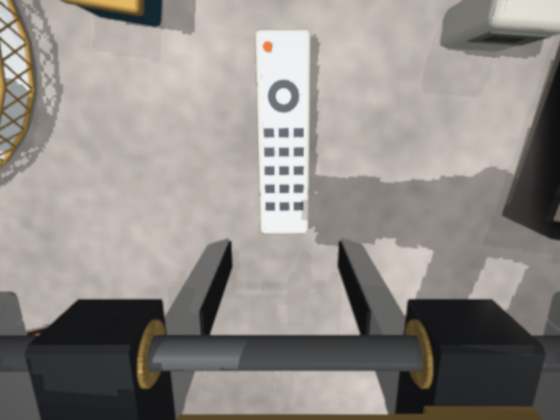

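The white remote lies free on the table, with image corners (256,30), (310,30), (262,233) and (308,233), buttons up.

```bash
python3 - <<'E'
from h import *
np.set_printoptions(precision=4,suppress=True)
p=imaging.camera_params("wrist")
w=pt(p,[[256,30],[310,30],[308,233],[262,233]],.02)[:,:2];print(w,w.mean(0),np.linalg.norm(w[0]-w[3]),np.degrees(np.arctan2(*(w[0]+w[1]-w[2]-w[3])[::-1])))
E
```

```text
[[ 0.563   0.0243]
 [ 0.5676 -0.0168]
 [ 0.4031 -0.0366]
 [ 0.3985  0.0046]] [ 0.483  -0.0061] 0.1656326955828798 6.857281199769577
```

```bash
python3 -m pendant '[[3,0.4,-3,0,0,0.3,0.65],[2.6,0.3,-4,0,0,0,0.65],[0,0,-2,0,0,0,0.65],[0,0,0,0,0,0,0.65],[0,0,0,0,0,0,0.65]]'
```

```text
time: 21.25
tool_pos: [0.4812, -0.0061, 0.0441]
ee_rot: [-3.141, 0.004, 0.115]
wrist_force: [0.6, 0.3, 0.3]
width: 0.0611
finger_force: 0.0
```

```bash
python3 -m pendant '[[0.2,0,-2,0,0,0,0.65],[0,0,-0.8,0,0,0,0.65],[0,0,0,0,0,0,0.65],[0,0,0,0,0,0,0],[0,0,0,0,0,0,0],[0,0,0,0,0,0,0],[0,0,0,0,0,0,0]]'; python3 -m pendant '[[0,0,1,0,0,0,0],[0,0,3,0,0,0,0],[0,0,4.5,0,0,0,0],[0,-2,4,0,0,0,0],[0.5,-4,0,0,0,-2,0],[0.8,-4.5,0,0,0,-2,0],[0.8,-4.5,0,0,0,-2,0],[0.8,-4.5,0,0,0,-2.3,0]]'; python3 -m pendant '[[0.8,-4.5,0,0,0,-0.5,0],[0.8,-3,0,0,0,0,0],[0.8,-0.9,0,0,0,0,0],[0,0,-3,0,0,0,0],[0,0,-1,0,0,0,0],[0,0,0,0,0,0,0]]'; python3 - <<'E'
from h import *
a=imaging.snapshot("wrist")[:,:,::-1].copy(); cv2.imwrite("pics/w6.png",a); print(robot.get_obs()['tool_pos'])
E
```

```text
time: 21.95
tool_pos: [0.4855, -0.0064, 0.019]
ee_rot: [3.141, -0.002, 0.115]
wrist_force: [-1.1, 0.1, 3.1]
width: 0.0438
finger_force: 30.0
time: 22.75
tool_pos: [0.5138, -0.2028, 0.1434]
ee_rot: [3.142, -0.0, -0.031]
wrist_force: [1.1, 0.2, -1.4]
width: 0.0434
finger_force: 30.0
time: 23.35
tool_pos: [0.5362, -0.2833, 0.1001]
ee_rot: [-3.138, 0.005, -0.038]
wrist_force: [-0.2, 0.1, -1.3]
width: 0.0436
finger_force: 30.0
[ 0.53715827 -0.28383164  0.10189455]
```

View pics/w6.png

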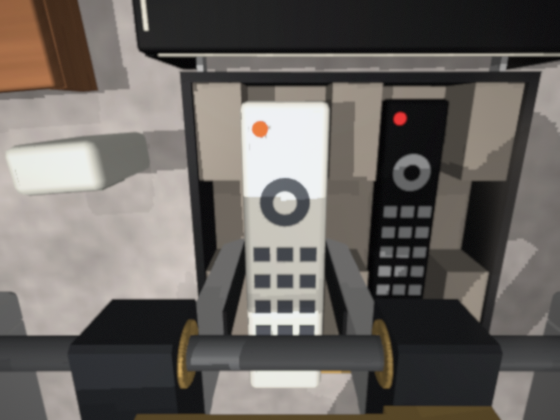

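Black lies flat in the right lane, far edge at (385..445,100). White is held squarely over the left lane, far edge at (242..328,102).

```bash
python3 -m pendant '[[0,-0.1,-2,0,0,0,0],[0,0,-2,0,0,0,0],[0,0,-1.5,0,0,0,0],[0,0,-0.9,0,0,0,0],[0,0,0,0,0,0,0],[0,0,0,0,0,0,0]]';python3 -m pendant '[[0,0,-0.3,0,0,0,0],[0,0,0,0,0,0,0]]';python3 -m pendant '[[0,0,-0.3,0,0,0,0],[0,0,0,0,0,0,0]]'
```

```text
time: 24.0
tool_pos: [0.5383, -0.2864, 0.0397]
ee_rot: [3.141, -0.001, -0.039]
wrist_force: [-0.0, -0.4, -1.2]
width: 0.0439
finger_force: 30.0
time: 24.2
tool_pos: [0.5381, -0.2865, 0.0365]
ee_rot: [3.141, -0.001, -0.039]
wrist_force: [-0.6, 0.1, -0.6]
width: 0.0436
finger_force: 30.0
time: 24.4
tool_pos: [0.5376, -0.2862, 0.0326]
ee_rot: [-3.142, 0.0, -0.039]
wrist_force: [0.3, 0.2, -1.4]
width: 0.0434
finger_force: 30.0
```

```bash
python3 -m pendant '[[0,0,-0.2,0,0,0,0],[0,0,0,0,0,0,0]]'; python3 -m pendant '[[0,0,0,0,0,0,0.65],[0,0,0,0,0,0,0.65],[0,0,0,0,0,0,0.65],[0,0,1,0,0,0,0.65],[0,0,3,0,0,0,0.65],[0,0,4,0,0,0,0.65],[0,0,3,0,0,0,0.65],[-3,-0.6,0,0,0,0,0]]'; python3 -m pendant '[[-4,-0.8,0,0,0,0,0],[-4.5,-0.8,0,0,0,0,0],[-4,-0.8,0,0,0,0,0],[-2.3,-0.2,0,0,0,0,0],[0,0,-4,0,0,0,0],[0,0,-3,0,0,0,0],[0,0,0,0,0,0,0],[0,0,0,0,0,0,0]]'; python3 - <<'E'
from h import *
a=imaging.snapshot("top")[:,:,::-1].copy(); cv2.imwrite("pics/t7.png",cv2.resize(a[150:300,340:480],None,fx=4,fy=4))
E
```

```text
time: 24.6
tool_pos: [0.538, -0.2864, 0.0311]
ee_rot: [3.141, -0.001, -0.039]
wrist_force: [0.0, -0.4, 0.2]
width: 0.0438
finger_force: 30.0
time: 25.4
tool_pos: [0.5125, -0.2937, 0.1483]
ee_rot: [3.135, -0.012, -0.036]
wrist_force: [1.0, -1.1, 0.2]
width: 0.0562
finger_force: 0.0
time: 26.2
tool_pos: [0.3599, -0.3184, 0.0717]
ee_rot: [3.141, -0.0, -0.039]
wrist_force: [0.2, 1.0, 1.4]
width: 0.0003
finger_force: 0.0
```

View pics/t7.png

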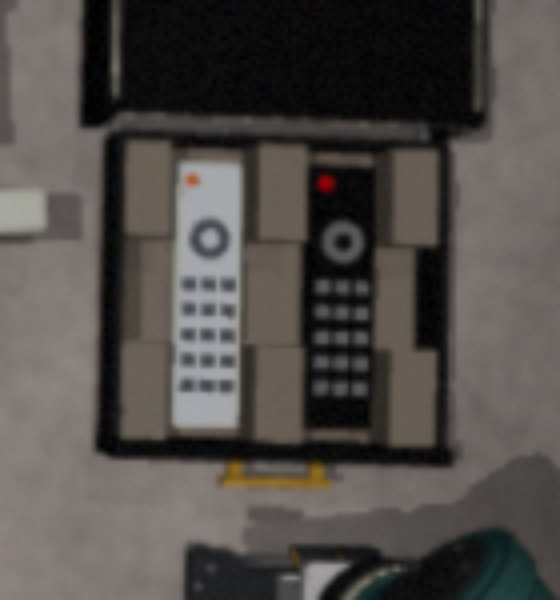

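Both remotes lie flat in their lanes, white at (208,295) and black at (340,298). The gripper waits in front of the handle at (275,478).

```bash
python3 -m pendant '[[2,-0.1,-2.6,0,0,0,0],[1.5,-0.1,0,0,0,0,0],[1,0,0,0,0,0,0],[1,-0.1,0,0,0,0,0],[1.5,0,0,0,0,0,0],[1.5,-0.1,0,0,0,0,0],[1.5,0,0,0,0,0,0],[1.5,-0.1,0,0,0,0,0]]'; python3 -m pendant '[[1.5,0,0,0,0,0,0],[1.5,-0.1,0,0,0,0,0],[1.5,-0.1,0,0,0,0,0],[1.5,0,0,0,0,0,0],[1.5,-0.1,0,0,0,0,0],[1.5,0,0,0,0,0,0],[1.2,-0.1,0,0,0,0,0],[0,0,0,0,0,0,0]]'
```

```text
time: 27.05
tool_pos: [0.4759, -0.3238, 0.0462]
ee_rot: [3.14, -0.0, -0.039]
wrist_force: [-2.8, 1.0, 3.0]
width: 0.0005
finger_force: 1.7
time: 27.85
tool_pos: [0.5794, -0.3275, 0.0457]
ee_rot: [3.14, -0.003, -0.038]
wrist_force: [-0.2, 0.3, 0.3]
width: 0.0004
finger_force: 0.0
```

```bash
python3 -m pendant '[[1,0,0,0,0,0,0],[0.8,-0.1,0,0,0,0,0],[0.5,0,0,0,0,0,0],[0.3,0,0,0,0,0,0]]'; python3 -m pendant '[[0.3,0,0,0,0,0,0],[0.3,0,0,0,0,0,0]]';  python3 -m pendant '[[0,0,0,0,0,0,0],[0,0,0,0,0,0,0]]'
```

```text
time: 28.25
tool_pos: [0.6032, -0.3284, 0.0451]
ee_rot: [3.141, -0.0, -0.039]
wrist_force: [-1.9, -0.1, 1.9]
width: 0.0003
finger_force: 1.3
time: 28.45
tool_pos: [0.6049, -0.3284, 0.0451]
ee_rot: [-3.141, 0.01, -0.039]
wrist_force: [-16.4, 0.5, 10.0]
width: 0.0004
finger_force: 8.4
time: 28.65
tool_pos: [0.6049, -0.3284, 0.0451]
ee_rot: [-3.141, 0.009, -0.04]
wrist_force: [-11.9, 1.1, 7.5]
width: 0.0009
finger_force: 6.0
```

End stop felt. I'll back off, raise the arm and take a last look.

```bash
python3 -m pendant '[[-0.5,0,0,0,0,0,0],[-2,0,0,0,0,0,0],[-4,0,0,0,0,0,0],[-4.5,0,1,0,0,0,0],[-4.5,0,4,0,0,0,0],[-4.5,0,4,0,0,0,0],[-3,-2,2,0,0,0,0],[0,0,0,0,0,0,0]]'; python3 - <<'E'
from h import *
a=imaging.snapshot("top")[:,:,::-1]; b=imaging.snapshot("scene")[:,:,::-1]
a=a[60:300,95:475]; b=b[120:400,150:480]
cv2.imwrite("pics/f.png",np.hstack([cv2.resize(a,(440,300)),cv2.resize(b,(354,300))]))
E
```

```text
time: 29.45
tool_pos: [0.3935, -0.3517, 0.1459]
ee_rot: [3.134, -0.007, -0.043]
wrist_force: [1.6, -0.0, 0.7]
width: 0.0004
finger_force: 0.0
```

View pics/f.png

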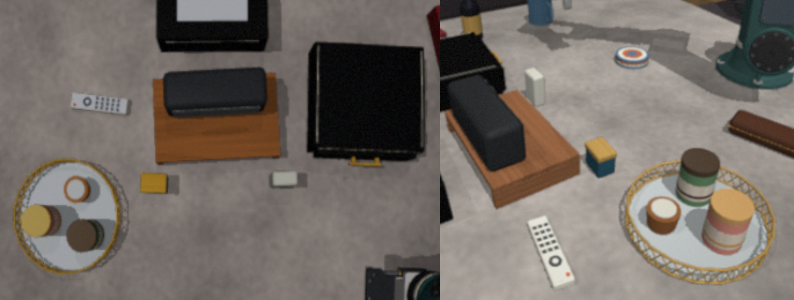

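The drawer is shut, with the handle flush at (365,160). Both jars stand in the tray at (40,220) and (82,235), and the tealight, tin and clock haven't moved.

```bash
python3 -c "
from bench import robot; print(robot.close_job())"
```

```text
the job is handed in; nothing more can be done
None
```

I handed the job in at about 29.5 s: both candle jars stand upright in the tray, both remotes lie one per lane in the shut drawer, and the tealight, clock and tin stand where they were; no verdict came back.

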